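# Scrub the beaker, then hold the drying box open

## Robot

A 7-joint arm with a two-finger parallel gripper is mounted at the origin on the work surface. World frame = base frame: x ahead of the robot, y to its left, z up, the work surface at z = 0. Lengths are in m, angles in rad, forces in N, time in s.
With the tool pointing down it reaches from about 0.35 to 0.9 m from the base axis. Payload 8.1 kg.
Tool frame: the origin (TCP) lies at the very end of the fingers, on their centre line; the grasp point (between the pads) lies 19 mm behind it; z points along the fingers, y is the line along which they close (so a half turn about z gives the same grasp; the last joint's range is limited). The gripper opens to 92 mm and grips with 3 to 60 N. Pads are 19 mm wide; open, the fingers measure 130 mm over their backs; the gripper's body (75 mm by 190 mm) begins 47 mm behind the grasp point.
Start: joints at [1.154, 0.434, 0.025, 1.573, -0.012, 1.134, -0.075], TCP at [0.193, -0.595, 0.227] pointing down, gripper open.
Joint ranges: [-2.62, 2.62], [-0.44, 2.09], [-1.27, 1.32], [0.08, 2.57], [-1.32, 4.46], [0.12, 2], [-2.74, 2.74]. Speed limits (rad/s): [2.22, 2.22, 3.01, 3.01, 3.14, 3.14, 3.14].

## Interface

Orientations are given as a rotation vector (axis times angle).
In Python, from cell import arm gives the robot as it stands.
- The arm moves only by the shell command python3 -m pendant 'ROWS' [FORCE]. ROWS is a JSON object of lists of equal length, an entry for each row: "slide": the shift along the tool's x, y, z in units of 0.3 m (1.0 is 0.3 m), a list of three; "dr": the turn, a rotation vector about the tool's x, y, z in units of 0.12 rad (1.0 is 0.12 rad), a list of three; "claw": the opening, from 0 (shut) to 1 (fully open). In form: {"slide": [[tx, ty, tz], ...], "dr": [[ax, ay, az], ...], "claw": [claw, ...]}. A call has 1 to 10 rows; each row shifts and turns the commanded pose from where the row before left it, along the tool's axes as they then stand; what a row does not reach is not made up. A row lasts 1/10 s, in which the tool goes at most 50 mm and 8.59 degrees, less where a joint would pass 70% of its speed; a pose out of reach is approached as far as the arm can. A call with a number of a shift or a turn outside -1 to 1 is refused whole. A call with a gripper value outside its range is refused whole. The fingers move at their own pace and stop on an object; FORCE is the grip in N (left out, the last holds). Time passes only in rows, so rows that do not move let the fingers close. It gives the time, the measured TCP pose, the force, the opening and the grip force at its end, in the units of the state.
- arm.observe(): the state, without advancing time (a new reading comes with each control period).
- arm.get_image(name): name is "side" or "top"; returns the picture (400x640x3 uint8, red, green, blue); there is no depth.
- arm.calibration(name): a dict with "K" (3x3 intrinsics, pixels), "xyz" and "orientation" of the camera in the world. Camera axes: x right, y up, looking along -z (the intrinsics and any distortion apply to the point x, -y, -z); pixel columns grow to the right and rows downward; lengths in m; the calibration is good to about 2 mm. A picture is of the moment at which its call begins. calibration takes no time and is no camera call.
- arm.sign_off(): hands the job in; it is judged then, once.
The state is a dict: "clock": time; "joints": joint angles; "dq": joint speeds; "joint_efforts": joint torques, N m; "position": TCP position; "ee_rot": TCP orientation; "force": force on the tool from outside, world axes, zero at the start; "ft_torque": the same for the moment, N m; "width": opening from 0.0 (shut) to 1.0 (fully open); "gripper_force": force on a finger pad.
Only numpy, scipy, OpenCV 4.12 (cv2) and the standard library are available. Lean on these libraries where they do the work, as an engineer would, in place of code of your own. Each camera call takes 0.05 s, during which the arm holds its last target. There are 200 camera calls.

## Task

Take the bottle brush that stands in the glass beaker and scrub the inside with two full strokes, each one up at least 6 cm and back down to the bottom, never pulling the bristles right out of the beaker; then let go of the brush so that it stays standing in the beaker. Then lift the lid of the white drying box (it has a red handle bar) and hold it open at 45 degrees so that a colleague can put beaker and brush in to dry: the lid falls shut if let go, so finish while still holding it there in the gripper, with nothing else propping it. Leave the beaker standing where it is and do not disturb the amber bottle, the balance or the white dish.

Things in the scene. Friction and masses are not known exactly. Their poses are not given: they have to be found in the camera images.
- beaker: Loose clear glass beaker, 0.3 kg, outer diameter 80 mm, 130 mm high, wall 3 mm, floor 5 mm thick (inner diameter 74 mm, inner floor 5 mm above its origin). Origin: centre of its underside; z up to the mouth. The brush stands in it.
- brush: Loose 0.12 kg bottle brush, 220 mm long, stands by itself in the beaker on its flat bristle end. Origin: centre of the bristles' flat bottom; z up the handle. Rigid bristle head (white with blue bands) 52 mm diameter from 0 to 60 mm, tapering to 70 mm; steel stem 10 mm diameter up to 130 mm; round blue plastic handle 18 mm diameter from 130 to 220 mm (grip it from above).
- brush_top (a point): Centre of the top end of the brush's blue handle, 220 mm along z from the brush's origin.
- drying_box: Fixed white drying box, open-topped under its lid, 220 mm (its x) by 260 mm (its y) by 110 mm high, 6 mm walls. Origin: centre of its underside. Its front with the grey panel faces its -x, the hinge of the lid is on the rim at its +x side. It stands either to the left or to the right of the beaker.
- lid_hinge (a point): Middle of the lid's hinge axis, at the top of the box's +x rim: 110 mm along the box's x and 110 mm above its underside. The axis runs along the box's y. The point's axes are the box's axes and do not turn with the lid.
- lid (a joint): Angle of the grey lid in rad: 0 shut (level), grows as the bar side is lifted; 45 degrees is 0.785; end stop at 1.35. The lid is a plate 225 mm (from the hinge) by 266 mm, 0.5 kg; its top lies 7 mm above the hinge axis when shut. It swings freely, without spring or catch, and falls shut when let go.
- lid_bar (a point): Middle of the red round handle bar on the lid: 12 mm diameter, 120 mm long, parallel to the hinge, on two posts (96 mm clear between). Lid shut, it lies 190 mm from the hinge towards the box's -x and 47 mm above the hinge axis (40 mm above the lid). Turns with the lid. Pinched from above, the bar can turn between the finger pads, so the gripper may stay pointing down as the lid rises.
- amber_bottle: Loose amber bottle with white cap, 56 mm diameter, 115 mm high, near the beaker. Bystander. Origin: centre of its underside.
- balance: Loose small grey balance, 110 by 140 mm, 24 mm high, with a steel pan and a red tomato fixed on it (top at 89 mm). Bystander beyond the beaker. Origin: centre of its underside.
- dish: Loose white dish, 70 mm diameter, 30 mm high, in front of the drying box. Bystander. Origin: centre of its underside.
Things that resemble listed ones, but are neither listed nor needed, are in the scene too. Leave any turquoise or yellow look-alike of the beaker alone.

How it is judged:
By the outcome, as a careful person would: the job done as asked, in the order asked, and still so for the second after the job is handed in, while the arm keeps its last pose, push and grip.
It also fails if it takes over 48 s, if anything falls off the work surface, if the arm or the gripper's body presses on something with over 40 N, if the wrist force passes 120 N, or if a joint passes its speed limit or range.

## Working session

There is one attempt and no reset: what is moved stays moved. The work goes in short steps, Python scripts to look and compute and a shell command to move; the robot and the scene stay as the last step left them, time stands still between calls to the robot, and variables do not carry over. Pictures are saved under pics/ and viewed, at most 10 in all, crops included, and the job is handed in when it is done.

```bash
mkdir -p pics; python3 - <<'E'
from cell import arm
import cv2
for n in("side","top"):
    cv2.imwrite(f"pics/{n}0.png",arm.get_image(n)[:,:,::-1]); print(n,arm.calibration(n))
s=arm.observe(); print(s)
E
```

```text
side {'K': array([[379.81233912,   0.        , 317.6940947 ],
       [  0.        , 379.81233912, 201.57797787],
       [  0.        ,   0.        ,   1.        ]]), 'xyz': array([0.09501291, 0.65146721, 0.89924291]), 'orientation': array([ 0.305358  , -0.99493154, -2.34527582])}
top {'K': array([[506.94276525,   0.        , 320.74129954],
       [  0.        , 506.94276525, 200.62467034],
       [  0.        ,   0.        ,   1.        ]]), 'xyz': array([0.30383915, 0.02415622, 1.41220054]), 'orientation': array([ 0.1543894 , -0.15412174, -1.57275587])}
{'clock': 0.1, 'joints': array([ 1.15441466,  0.43516167,  0.02500881,  1.57393363, -0.01162534,
        1.13399418, -0.07515795]), 'dq': array([-8.49177782e-05, -3.34906702e-04, -8.39303513e-04, -2.91693057e-03,
       -1.62321921e-03, -3.13297519e-04, -8.81397710e-04]), 'joint_efforts': array([ 3.03383640e-03, -6.69123960e+01,  9.87781137e-01, -3.15146542e+01,
       -6.06604549e-02,  3.73570563e-02,  6.64783897e-05]), 'position': array([ 0.19272346, -0.5941045 ,  0.22604668]), 'ee_rot': array([-3.10175305e+00, -4.90400044e-01,  5.10069766e-04]), 'force': array([-0.11930101,  0.41843396, -0.38521362]), 'ft_torque': array([-0.06420756,  0.03173137, -0.01757815]), 'gripper_force': 0.0, 'width': 1.0005734356088414}
```

View pics/side0.png

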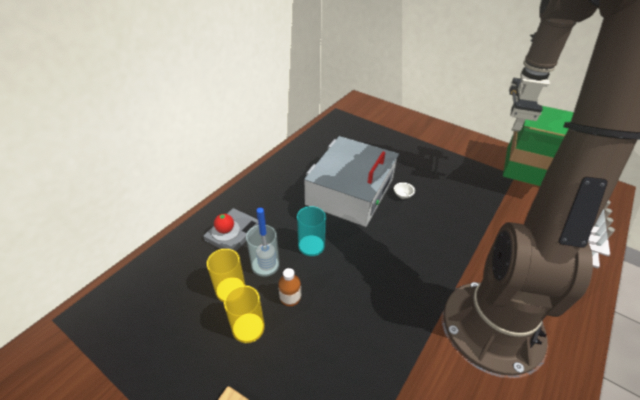

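View pics/top0.png

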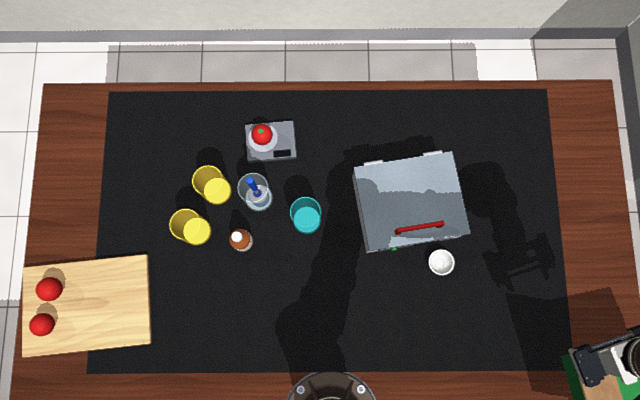

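The side view shows the brush in the clear beaker, with the handle top near (261,210), and the red bar near (377,166). In the top view, the handle top is near (251,181), the bar runs (397,231)–(443,223), the amber bottle is at (240,239) and the turquoise look-alike at (305,215).

```bash
cat > h.py <<'E'
import numpy as np, cv2
from scipy.spatial.transform import Rotation as R
from cell import arm
def cam(n):
    c=arm.calibration(n); return c["K"],np.array(c["xyz"]),R.from_rotvec(c["orientation"]).as_matrix()
def ray(n,p):
    K,o,M=cam(n); d=np.linalg.inv(K)@[p[0],p[1],1]; d=M@(d*[1,-1,-1]); return o,d/np.linalg.norm(d)
def tri(ps,pt):
    A=[];b=[]
    rs=[ray("side",ps),ray("top",pt)]
    for o,d in rs:
        P=np.eye(3)-np.outer(d,d);A.append(P);b.append(P@o)
    x=np.linalg.lstsq(np.vstack(A),np.hstack(b),rcond=None)[0]
    return x.round(4),[round(float(np.linalg.norm(np.cross(x-o,d)))*1000,1) for o,d in rs]
def plane(n,p,z):
    o,d=ray(n,p); return (o+d*(z-o[2])/d[2]).round(4)
def proj(n,X):
    K,o,M=cam(n); q=(M.T@(np.array(X)-o))*[1,-1,-1]; q=K@q; return (q[:2]/q[2]).round(1)
def mask(im,col):
    h=cv2.cvtColor(im,cv2.COLOR_RGB2HSV); H,S,V=[h[...,i].astype(int) for i in range(3)]
    if col=="blue": return ((H>105)&(H<130)&(S>150)&(V>60)).astype(np.uint8)
    if col=="red": return (((H<6)|(H>173))&(S>170)&(V>70)).astype(np.uint8)
def blobs(im,col,amin=15):
    n,l,s,c=cv2.connectedComponentsWithStats(mask(im,col),connectivity=8)
    return [(s[i].tolist(),c[i].round(1).tolist(),np.argwhere(l==i)[:,::-1]) for i in range(1,n) if s[i,4]>=amin]
E
python3 - <<'E'
from h import *
for n in("side","top"):
    im=cv2.imread(f"pics/{n}0.png")[:,:,::-1].copy()
    for c in("blue","red"):
        for s,ce,p in blobs(im,c):
            r=cv2.minAreaRect(p.astype(np.float32)); print(n,c,s,ce,np.round(cv2.boxPoints(r),1).tolist())
a=cv2.imread("pics/side0.png")[195:285,215:285]; b=cv2.imread("pics/top0.png")[165:255,215:285]
c=cv2.imread("pics/side0.png")[125:215,345:415]; d=cv2.imread("pics/top0.png")[190:280,385:455]
v=np.vstack([np.hstack([cv2.resize(x,None,fx=5,fy=3.3*1,interpolation=cv2.INTER_NEAREST) if 0 else cv2.resize(x,(233,300),interpolation=cv2.INTER_NEAREST) for x in p]) for p in((a,b),(c,d))])
cv2.imwrite("pics/crop0.png",v)
E
```

```text
side blue [257, 208, 9, 27, 159] [261.3, 220.3] [[256.3999938964844, 208.1999969482422], [262.79998779296875, 207.39999389648438], [266.1000061035156, 233.6999969482422], [259.70001220703125, 234.5]]
side red [369, 153, 15, 29, 78] [376.2, 165.4] [[365.5, 178.8000030517578], [382.20001220703125, 152.5], [386.29998779296875, 155.10000610351562], [369.70001220703125, 181.5]]
side red [215, 214, 18, 18, 233] [223.7, 223.4] [[215.0, 214.0], [232.0, 214.0], [232.0, 231.0], [215.0, 231.0]]
top blue [246, 177, 15, 20, 118] [252.5, 185.4] [[244.8000030517578, 178.8000030517578], [251.0, 175.3000030517578], [261.70001220703125, 193.89999389648438], [255.39999389648438, 197.5]]
top red [252, 124, 20, 21, 294] [261.6, 134.3] [[248.60000610351562, 129.1999969482422], [265.3999938964844, 120.80000305175781], [274.3999938964844, 138.8000030517578], [257.6000061035156, 147.1999969482422]]
top red [395, 221, 49, 13, 200] [419.7, 226.6] [[394.6000061035156, 228.60000610351562], [442.8999938964844, 220.5], [443.79998779296875, 225.5], [395.3999938964844, 233.60000610351562]]
top red [36, 278, 27, 23, 480] [48.7, 288.8] [[36.0, 300.0], [36.0, 278.0], [62.0, 278.0], [62.0, 300.0]]
top red [30, 314, 25, 22, 428] [41.4, 324.4] [[30.0, 335.0], [30.0, 314.0], [54.0, 314.0], [54.0, 335.0]]
```

View pics/crop0.png

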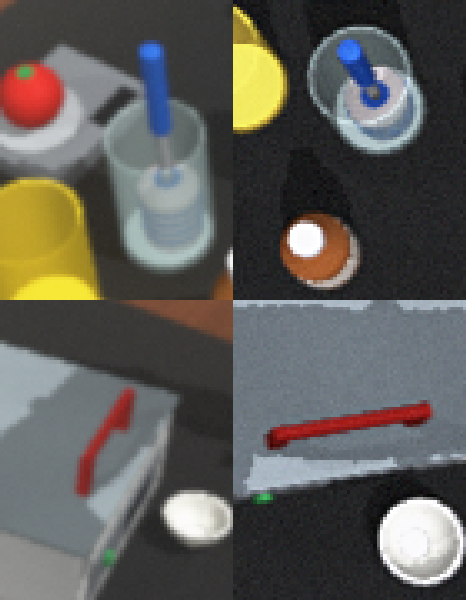

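The crop shows the brush upright: the handle's top face is centred at about (260,210) in side and (250,180) in top. The bar ends are at about (383.5,154) and (370.5,172) in side, and (443,223) and (398,230.5) in top.

```bash
python3 - <<'E'
from h import *
t,e=tri((260,210),(250,180)); print("brushtop",t,e)
# lower end of handle (130mm): side (264.5,234)
a,e1=tri((383.5,154.5),(442.5,223)); b,e2=tri((370.7,172),(398,230.5)); print("bar",a,e1,b,e2,np.linalg.norm(a-b))
print("bar top@.157",plane("top",(442.5,223),.157),plane("top",(398,230.5),.157), "side",plane("side",(383.5,154.5),.157),plane("side",(370.7,172),.157))
# beaker: rim circle in top (mouth ~ crop (360,78)) z .13 ; base ellipse
print("rim",plane("top",(215+(361-233)/3.33,165+75/3.33),.13),plane("side",(215+157/3.33,195+138/3.33),.13))
print("base",plane("top",(215+(379-233)/3.33,165+108/3.33),.0),plane("side",(215+168/3.33,195+240/3.33),.0))
print("bottle cap",plane("top",(236.5,237),.115),"teal", plane("top",(305,207),.13),"dish",plane("top",(441,262),.03))
print("box corners z.117",[plane("top",p,.117).tolist() for p in((354,168),(455,152),(469,233),(366,251))])
M=R.from_rotvec(arm.observe()["ee_rot"]).as_matrix(); print(M.round(3))
for z in (.2,.225): print(z, plane("top",(250,180),z), plane("side",(260,210),z))
E
```

```text
brushtop [0.5914 0.1932 0.2246] [0.6, 0.6]
bar [ 0.4934 -0.2829  0.1505] [1.7, 1.7] [ 0.475  -0.168   0.1624] [0.3, 0.3] 0.11697085106982849
bar top@.157 [ 0.494  -0.2808  0.157 ] [ 0.4759 -0.1687  0.157 ] side [ 0.4883 -0.2753  0.157 ] [ 0.4775 -0.1741  0.157 ]
rim [0.5947 0.1976 0.13  ] [0.5899 0.1988 0.13  ]
base [0.5952 0.1993 0.    ] [0.5889 0.2034 0.    ]
bottle cap [0.468  0.2408 0.115 ] teal [0.5424 0.064  0.13  ] dish [ 0.4063 -0.3017  0.03  ]
box corners z.117 [[0.6484, -0.065, 0.117], [0.6903, -0.334, 0.117], [0.4736, -0.3572, 0.117], [0.4293, -0.0912, 0.117]]
[[ 0.951  0.308 -0.001]
 [ 0.308 -0.951  0.001]
 [-0.    -0.001 -1.   ]]
0.2 [0.5979 0.197  0.2   ] [0.6088 0.1762 0.2   ]
0.225 [0.5918 0.1934 0.225 ] [0.5905 0.1932 0.225 ]
```

```bash
python3 -m pendant '{"slide":[[0,0,-0.04],[0,0,-0.04],[0,0,-0.04],[0,0,-0.04],[0,0,-0.04],[0,0,-0.04],[0,0,-0.04],[0,0,-0.04],[0,0,-0.04],[0,0,0]],"dr":[[0,0,-1],[0,0,-1],[0,0,-1],[0,0,-1],[0,0,-1],[0,0,-1],[0,0,-1],[0,0,-1],[0,0,-1],[0,0,-1]],"claw":[1,1,1,1,1,1,1,1,1,1]}' 10 && python3 -m pendant '{"slide":[[0,0,0],[0,0,0],[0,0,0]],"dr":[[0,0,-1],[0,0,-0.78],[0,0,0]],"claw":[1,1,1]}'
cat >> h.py <<'E'
def go(T,yaw=None):
    "remaining shift in tool axes (slide units) and yaw turn (dr units); yaw is of tool y"
    s=arm.observe(); M=R.from_rotvec(s["ee_rot"]).as_matrix(); d=np.array(T)-s["position"]
    print("t",s["clock"],"pos",s["position"].round(4),"slide",(M.T@d/.3).round(3),"yaw_y",np.degrees(np.arctan2(M[1,1],M[0,1])).round(1),"zt",M[:,2].round(3),"j",s["joints"].round(2),"F",s["force"].round(1),"w",round(s["width"],3),round(s["gripper_force"],1))
E
python3 -c "
from h import *
go((.592,.195,.336))"
```

```text
clock: 1.1
position: [0.1931, -0.595, 0.3361]
ee_rot: [2.277, 2.161, -0.001]
force: [-0.9, -0.6, 0.5]
width: 0.999
gripper_force: 0.0
clock: 1.4
position: [0.1927, -0.5943, 0.3343]
ee_rot: [-2.039, -2.389, -0.001]
force: [0.7, 0.9, -0.4]
width: 1.001
gripper_force: 0.0
t 1.4 pos [ 0.1927 -0.5943  0.3343] slide [ 2.389  1.728 -0.004] yaw_y 9.0 zt [-0.     0.001 -1.   ] j [ 1.34  0.39 -0.26  1.38  0.1   1.38  1.24] F [ 0.7  0.9 -0.4] w 1.001 0.0
```

```bash
python3 -m pendant '{"slide":[[0.12,0.086,0],[0.12,0.086,0],[0.12,0.086,0],[0.12,0.086,0],[0.12,0.086,0],[0.12,0.086,0],[0.12,0.086,0],[0.12,0.086,0],[0.12,0.086,0],[0.12,0.086,0]],"dr":[[0,0,0],[0,0,0],[0,0,0],[0,0,0],[0,0,0],[0,0,0],[0,0,0],[0,0,0],[0,0,0],[0,0,0]],"claw":[1,1,1,1,1,1,1,1,1,1]}'  && python3 -m pendant '{"slide":[[0.12,0.086,0],[0.12,0.086,0],[0.12,0.086,0],[0.12,0.086,0],[0.12,0.086,0],[0.12,0.086,0],[0.12,0.086,0],[0.12,0.086,0],[0.1,0.08,0],[0,0,0]],"dr":[[0,0,0],[0,0,0],[0,0,0],[0,0,0],[0,0,0],[0,0,0],[0,0,0],[0,0,0],[0,0,0],[0,0,0]],"claw":[1,1,1,1,1,1,1,1,1,1]}' 
python3 -c "
from h import *
go((.592,.195,.176))"
```

```text
clock: 2.4
position: [0.392, -0.1969, 0.3348]
ee_rot: [2.045, 2.384, -0.0]
force: [1.5, -0.2, 0.4]
width: 0.997
gripper_force: 0.0
clock: 3.4
position: [0.5699, 0.157, 0.3337]
ee_rot: [-2.035, -2.389, -0.002]
force: [1.6, -0.3, 1.6]
width: 1.0
gripper_force: 0.0
t 3.4 pos [0.5699 0.157  0.3337] slide [0.111 0.093 0.526] yaw_y 9.2 zt [-0.002  0.003 -1.   ] j [ 0.16  0.41 -0.76  1.44  0.28  1.4  -0.45] F [ 1.6 -0.3  1.6] w 1.0 0.0
```

```bash
python3 -m pendant '{"slide":[[0.055,0.046,0],[0.055,0.046,0],[0,0,0.06],[0,0,0.06],[0,0,0]],"dr":[[0,0,0],[0,0,0],[0,0,0],[0,0,0],[0,0,0]],"claw":[1,1,1,1,1]}'
python3 - <<'E'
from h import *
go((.592,.194,.176))
for n in("side","top"):
    im=arm.get_image(n); cv2.imwrite(f"pics/{n}1.png",im[:,:,::-1])
E
python3 -c "
import cv2,numpy as np
a=cv2.imread('pics/side1.png')[140:290,180:330];b=cv2.imread('pics/top1.png')[120:270,180:330]
cv2.imwrite('pics/crop1.png',cv2.resize(np.hstack([a,b]),(800,400)))"
```

```text
clock: 3.9
position: [0.5907, 0.187, 0.296]
ee_rot: [-2.043, -2.384, 0.007]
force: [-0.3, -0.4, 0.2]
width: 1.0
gripper_force: 0.0
t 3.9 pos [0.5907 0.187  0.296 ] slide [0.023 0.01  0.4  ] yaw_y 8.8 zt [-0.004 -0.002 -1.   ] j [ 0.08  0.48 -0.74  1.43  0.33  1.35 -0.52] F [-0.3 -0.4  0.2] w 1.0 0.0
```

View pics/crop1.png

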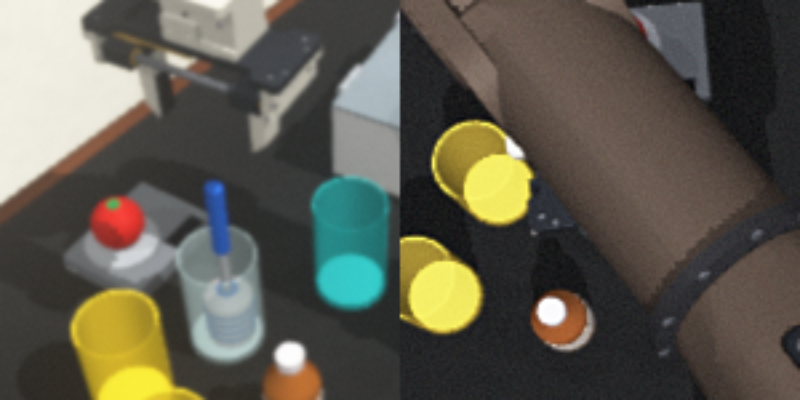

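The side view shows the open fingers centred above the handle top (crop 213,185). The top view of the brush is hidden by the arm. I'll correct the last few mm and descend.

```bash
python3 -m pendant '{"slide":[[0.023,0.01,0],[0,0,0.07],[0,0,0.07],[0,0,0.07],[0,0,0.07],[0,0,0.06],[0,0,0.05],[0,0,0]],"dr":[[0,0,0],[0,0,0],[0,0,0],[0,0,0],[0,0,0],[0,0,0],[0,0,0],[0,0,0]],"claw":[1,1,1,1,1,1,1,1]}'
python3 -c "
from h import *
go((.592,.194,.176))"
```

```text
clock: 4.8
position: [0.5931, 0.1952, 0.1803]
ee_rot: [-2.041, -2.387, 0.003]
force: [0.2, -0.3, 0.6]
width: 0.996
gripper_force: 0.0
t 4.8 pos [0.5931 0.1952 0.1803] slide [-0.004 -0.004  0.014] yaw_y 9.0 zt [-0.002 -0.001 -1.   ] j [ 0.06  0.58 -0.71  1.59  0.4   1.13 -0.59] F [ 0.2 -0.3  0.6] w 0.996 0.0
```

```bash
python3 -m pendant '{"slide":[[0,0,0.01],[0,0,0],[0,0,0],[0,0,0],[0,0,0],[0,0,0],[0,0,0],[0,0,0]],"dr":[[0,0,0],[0,0,0],[0,0,0],[0,0,0],[0,0,0],[0,0,0],[0,0,0],[0,0,0]],"claw":[0,0,0,0,0,0,0,0]}' 20
python3 -c "
from h import *
go((.592,.194,.176))"
```

```text
clock: 5.6
position: [0.5937, 0.1955, 0.1788]
ee_rot: [2.041, 2.388, 0.0]
force: [-0.0, -0.5, -0.2]
width: 0.353
gripper_force: 0.0
t 5.6 pos [0.5937 0.1955 0.1788] slide [-0.004 -0.006  0.009] yaw_y 9.0 zt [ 0. -0. -1.] j [ 0.06  0.58 -0.71  1.59  0.4   1.13 -0.59] F [-0.  -0.5 -0.2] w 0.353 0.0
```

```bash
python3 -m pendant '{"slide":[[0,0,0],[0,0,0],[0,0,0],[0,0,0],[0,0,0]],"dr":[[0,0,0],[0,0,0],[0,0,0],[0,0,0],[0,0,0]],"claw":[0,0,0,0,0]}' 20
python3 -c "
from h import *
go((.592,.194,.176))"
```

```text
clock: 6.1
position: [0.5936, 0.1955, 0.1786]
ee_rot: [-2.041, -2.388, 0.0]
force: [-0.8, 0.4, -1.0]
width: 0.189
gripper_force: 20.0
t 6.1 pos [0.5936 0.1955 0.1786] slide [-0.004 -0.006  0.009] yaw_y 9.0 zt [-0. -0. -1.] j [ 0.06  0.58 -0.71  1.59  0.4   1.13 -0.59] F [-0.8  0.4 -1. ] w 0.189 20.0
```

```bash
python3 -m pendant '{"slide":[[0,0,-0.03],[0,0,-0.06],[0,0,-0.06],[0,0,-0.06],[0,0,-0.05],[0,0,0],[0,0,0]],"dr":[[0,0,0],[0,0,0],[0,0,0],[0,0,0],[0,0,0],[0,0,0],[0,0,0]],"claw":[0,0,0,0,0,0,0]}' 20
python3 - <<'E'
from h import *
go((.5936,.1955,.1786))
im=arm.get_image("side")
cv2.imwrite('pics/crop2.png',cv2.resize(im[140:290,180:330,::-1],(600,600)))
E
```

```text
clock: 6.8
position: [0.5936, 0.1955, 0.2566]
ee_rot: [2.041, 2.388, 0.0]
force: [-0.2, -0.5, -3.1]
width: 0.19
gripper_force: 20.0
t 6.8 pos [0.5936 0.1955 0.2566] slide [ 0.   -0.    0.26] yaw_y 9.0 zt [ 0. -0. -1.] j [ 0.07  0.52 -0.73  1.49  0.35  1.27 -0.54] F [-0.2 -0.5 -3.1] w 0.19 20.0
```

View pics/crop2.png

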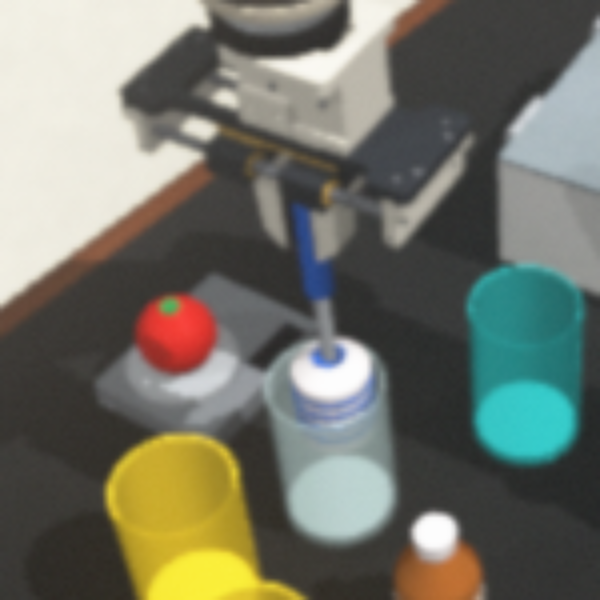

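The brush is up about 78 mm, upright, with its bristles (crop 333,385) still well inside the beaker, and the beaker hasn't moved. Next: down, up, down.

```bash
python3 -m pendant '{"slide":[[0,0,0.05],[0,0,0.06],[0,0,0.06],[0,0,0.05],[0,0,0.03],[0,0,0.01],[0,0,0.002],[0,0,0],[0,0,0]],"dr":[[0,0,0],[0,0,0],[0,0,0],[0,0,0],[0,0,0],[0,0,0],[0,0,0],[0,0,0],[0,0,0]],"claw":[0,0,0,0,0,0,0,0,0]}' 20
python3 -m pendant '{"slide":[[0,0,-0.03],[0,0,-0.06],[0,0,-0.06],[0,0,-0.06],[0,0,-0.05],[0,0,0],[0,0,0]],"dr":[[0,0,0],[0,0,0],[0,0,0],[0,0,0],[0,0,0],[0,0,0],[0,0,0]],"claw":[0,0,0,0,0,0,0]}' 20
python3 -m pendant '{"slide":[[0,0,0.05],[0,0,0.06],[0,0,0.06],[0,0,0.05],[0,0,0.03],[0,0,0.01],[0,0,0],[0,0,0],[0,0,0]],"dr":[[0,0,0],[0,0,0],[0,0,0],[0,0,0],[0,0,0],[0,0,0],[0,0,0],[0,0,0],[0,0,0]],"claw":[0,0,0,0,0,0,0,0,0]}' 20
```

```text
clock: 7.75
position: [0.5938, 0.1957, 0.1782]
ee_rot: [2.041, 2.388, 0.001]
force: [-0.5, 0.2, 0.6]
width: 0.192
gripper_force: 20.0
clock: 8.45
position: [0.5936, 0.1954, 0.256]
ee_rot: [2.041, 2.388, -0.0]
force: [0.1, -0.2, -2.9]
width: 0.196
gripper_force: 20.0
clock: 9.35
position: [0.5937, 0.1955, 0.1779]
ee_rot: [-2.041, -2.388, 0.0]
force: [0.3, -0.1, -2.1]
width: 0.194
gripper_force: 20.0
```

```bash
python3 -m pendant '{"slide":[[0,0,0.004],[0,0,0],[0,0,0]],"dr":[[0,0,0],[0,0,0],[0,0,0]],"claw":[0,0,0]}' 20
python3 -m pendant '{"slide":[[0,0,0],[0,0,0],[0,0,0],[0,0,0],[0,0,0],[0,0,0],[0,0,0],[0,0,0],[0,0,0],[0,0,0]],"dr":[[0,0,0],[0,0,0],[0,0,0],[0,0,0],[0,0,0],[0,0,0],[0,0,0],[0,0,0],[0,0,0],[0,0,0]],"claw":[0.3,0.3,0.4,0.5,0.6,0.8,1,1,1,1]}' 20
```

```text
clock: 9.65
position: [0.5939, 0.1957, 0.1776]
ee_rot: [2.041, 2.388, 0.001]
force: [-1.1, -1.6, 5.5]
width: 0.19
gripper_force: 20.0
clock: 10.65
position: [0.5937, 0.1955, 0.1769]
ee_rot: [2.041, 2.388, -0.0]
force: [0.9, 0.9, 0.4]
width: 0.947
gripper_force: 0.0
```

Contact with the floor was felt (5.5 N) and the brush is released. Rising and checking.

```bash
python3 -m pendant '{"slide":[[0,0,-0.02],[0,0,-0.06],[0,0,-0.08],[0,0,-0.1],[0,0,-0.1],[0,0,-0.1],[0,0,-0.06],[0,0,0]],"dr":[[0,0,0],[0,0,0],[0,0,0],[0,0,0],[0,0,0],[0,0,0],[0,0,0],[0,0,0]],"claw":[1,1,1,1,1,1,1,1]}'
python3 - <<'E'
from h import *
# target above bar at 45-deg-free approach: bar centre (.485,-.225)
go((.485,-.225,.333))
im=arm.get_image("side")
print([(s,c) for s,c,p in blobs(im,"blue")])
cv2.imwrite('pics/crop3.png',cv2.resize(im[140:290,180:330,::-1],(450,450)))
E
```

```text
clock: 11.45
position: [0.5945, 0.1966, 0.3364]
ee_rot: [2.039, 2.387, 0.007]
force: [0.4, 0.8, -0.4]
width: 1.003
gripper_force: 0.0
t 11.45 pos [0.5945 0.1966 0.3364] slide [-1.331 -0.58   0.007] yaw_y 9.0 zt [ 0.005  0.002 -1.   ] j [ 0.07  0.47 -0.74  1.35  0.32  1.43 -0.51] F [ 0.4  0.8 -0.4] w 1.003 0.0
[([256, 207, 10, 28, 172], [260.9, 219.7])]
```

View pics/crop3.png

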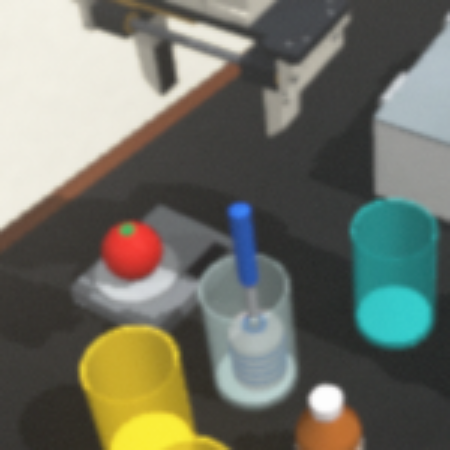

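The brush stands free in the beaker, handle top at (crop 240,210) as before. Moving over the bar.

```bash
python3 -m pendant '{"slide":[[-0.13,-0.058,0],[-0.13,-0.058,0],[-0.13,-0.058,0],[-0.13,-0.058,0],[-0.13,-0.058,0],[-0.13,-0.058,0],[-0.13,-0.058,0],[-0.13,-0.058,0],[-0.13,-0.058,0],[-0.13,-0.058,0]],"dr":[[0,0,0],[0,0,0],[0,0,0],[0,0,0],[0,0,0],[0,0,0],[0,0,0],[0,0,0],[0,0,0],[0,0,0]],"claw":[1,1,1,1,1,1,1,1,1,1]}' 
python3 -m pendant '{"slide":[[0,0,0.06],[0,0,0.06],[0,0,0.06],[0,0,0]],"dr":[[0,0,0],[0,0,0],[0,0,0],[0,0,0]],"claw":[1,1,1,1]}' 
python3 - <<'E'
from h import *
go((.485,-.225,.141))
a=arm.get_image("side");b=arm.get_image("top")
cv2.imwrite('pics/crop4.png',cv2.resize(np.hstack([a[80:230,300:450,::-1],b[120:270,340:490,::-1]]),(800,400)))
E
```

```text
clock: 12.5
position: [0.4812, -0.2185, 0.3319]
ee_rot: [-2.04, -2.387, 0.001]
force: [0.6, 0.5, -0.4]
width: 1.001
gripper_force: 0.0
clock: 12.9
position: [0.4805, -0.2167, 0.2759]
ee_rot: [-2.038, -2.384, 0.003]
force: [-0.4, 0.5, 0.3]
width: 1.0
gripper_force: 0.0
t 12.9 pos [ 0.4805 -0.2167  0.2759] slide [-0.031  0.013  0.449] yaw_y 9.0 zt [-0.005  0.002 -1.   ] j [ 0.83  0.31 -0.66  1.69  0.2   1.21  0.28] F [-0.4  0.5  0.3] w 1.0 0.0
```

View pics/crop4.png

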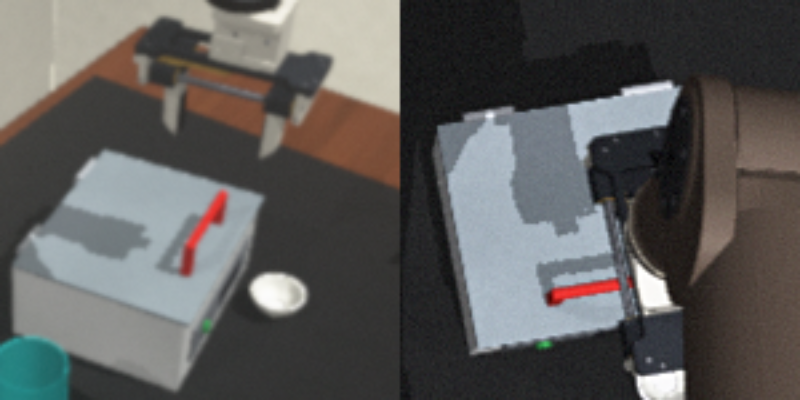

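Side view shows the fingers straddling the bar (crop 205,230), top view confirms the finger line is square to it. Descending, then pinching.

```bash
python3 -m pendant '{"slide":[[-0.03,0.013,0.02],[0,0,0.07],[0,0,0.08],[0,0,0.08],[0,0,0.07],[0,0,0.06],[0,0,0.04],[0,0,0.02],[0,0,0],[0,0,0]],"dr":[[0,0,0],[0,0,0],[0,0,0],[0,0,0],[0,0,0],[0,0,0],[0,0,0],[0,0,0],[0,0,0],[0,0,0]],"claw":[1,1,1,1,1,1,0.7,0.7,0.5,0.5]}' 15
python3 -c "
from h import *
go((.485,-.225,.141))"
```

```text
clock: 14.0
position: [0.4884, -0.2253, 0.1476]
ee_rot: [2.04, 2.387, 0.001]
force: [-0.7, -0.1, 0.1]
width: 0.704
gripper_force: 0.0
t 14.0 pos [ 0.4884 -0.2253  0.1476] slide [ 0.003 -0.011  0.022] yaw_y 9.0 zt [ 0.001 -0.    -1.   ] j [ 0.79  0.45 -0.61  1.85  0.32  0.94  0.19] F [-0.7 -0.1  0.1] w 0.704 0.0
```

```bash
python3 -m pendant '{"slide":[[0,-0.01,0.02],[0,0,0],[0,0,0],[0,0,0],[0,0,0],[0,0,0],[0,0,0],[0,0,0],[0,0,0],[0,0,0]],"dr":[[0,0,0],[0,0,0],[0,0,0],[0,0,0],[0,0,0],[0,0,0],[0,0,0],[0,0,0],[0,0,0],[0,0,0]],"claw":[0,0,0,0,0,0,0,0,0,0]}' 30
python3 -c "
from h import *
go((.485,-.225,.141))"
```

```text
clock: 15.0
position: [0.4862, -0.2254, 0.1411]
ee_rot: [2.039, 2.387, 0.003]
force: [5.3, 0.2, -3.9]
width: 0.119
gripper_force: 30.0
t 15.0 pos [ 0.4862 -0.2254  0.1411] slide [ 0.002 -0.004  0.   ] yaw_y 9.0 zt [ 0.002  0.    -1.   ] j [ 0.79  0.46 -0.61  1.86  0.32  0.92  0.19] F [ 5.3  0.2 -3.9] w 0.119 30.0
```

```bash
python3 -c "
import numpy as np
t=np.radians(np.linspace(0,45,16));c,s=np.cos(t),np.sin(t)
x=190-(190*c-47*s);z=190*s+47*c-47
print(np.c_[np.diff(x)/300,-np.diff(z)/300].round(3).tolist(),x[-1],z[-1])"
```

```text
[[0.009, -0.033], [0.011, -0.032], [0.012, -0.032], [0.014, -0.031], [0.016, -0.03], [0.017, -0.029], [0.019, -0.029], [0.02, -0.027], [0.022, -0.026], [0.023, -0.025], [0.024, -0.024], [0.026, -0.023], [0.027, -0.021], [0.028, -0.02], [0.029, -0.018]] 88.8837302903237 120.58430714121175
```

```bash
python3 -m pendant '{"slide":[[0,0.009,-0.033],[0,0.011,-0.032],[0,0.012,-0.032],[0,0.014,-0.031],[0,0.016,-0.03],[0,0,0]],"dr":[[0,0,0],[0,0,0],[0,0,0],[0,0,0],[0,0,0],[0,0,0]],"claw":[0,0,0,0,0,0]}' 30
python3 -c "
from h import *
go((.485,-.225,.141))"
```

```text
clock: 15.6
position: [0.504, -0.2226, 0.189]
ee_rot: [2.04, 2.388, 0.001]
force: [4.3, 0.5, -7.6]
width: 0.119
gripper_force: 30.0
t 15.6 pos [ 0.504  -0.2226  0.189 ] slide [ 0.002 -0.064  0.16 ] yaw_y 9.0 zt [ 0.001 -0.    -1.   ] j [ 0.78  0.43 -0.63  1.77  0.29  1.04  0.21] F [ 4.3  0.5 -7.6] w 0.119 30.0
```

```bash
python3 -m pendant '{"slide":[[0,0.017,-0.029],[0,0.019,-0.029],[0,0.02,-0.027],[0,0.022,-0.026],[0,0.023,-0.025],[0,0,0]],"dr":[[0,0,0],[0,0,0],[0,0,0],[0,0,0],[0,0,0],[0,0,0]],"claw":[0,0,0,0,0,0]}' 30
python3 -m pendant '{"slide":[[0,0.024,-0.024],[0,0.026,-0.023],[0,0.027,-0.021],[0,0.028,-0.02],[0,0.029,-0.018],[0,0,0],[0,0,0],[0,0,0]],"dr":[[0,0,0],[0,0,0],[0,0,0],[0,0,0],[0,0,0],[0,0,0],[0,0,0],[0,0,0]],"claw":[0,0,0,0,0,0,0,0]}' 30
python3 - <<'E'
from h import *
go((.485,-.225,.141))
for n in("side","top"):
    im=arm.get_image(n); cv2.imwrite(f"pics/{n}5.png",im[:,:,::-1])
    print(n,[(s,c) for s,c,p in blobs(im,"red")])
a=cv2.imread('pics/side5.png')[80:230,300:450]; b=cv2.imread('pics/top5.png')[120:270,340:490]
cv2.imwrite('pics/crop5.png',cv2.resize(np.hstack([a,b]),(800,400)))
E
```

```text
clock: 16.2
position: [0.5326, -0.218, 0.2304]
ee_rot: [-2.04, -2.387, 0.003]
force: [-8.4, 0.1, 3.4]
width: 0.124
gripper_force: 30.0
clock: 17.0
position: [0.5718, -0.2119, 0.2628]
ee_rot: [-2.041, -2.388, 0.003]
force: [-11.4, -0.2, 11.7]
width: 0.12
gripper_force: 30.0
t 17.0 pos [ 0.5718 -0.2119  0.2628] slide [ 0.002 -0.292  0.407] yaw_y 8.9 zt [-0.002 -0.001 -1.   ] j [ 0.69  0.46 -0.63  1.52  0.28  1.25  0.18] F [-11.4  -0.2  11.7] w 0.12 30.0
side [([365, 115, 5, 10, 30], [366.7, 120.0]), ([346, 122, 11, 21, 85], [350.9, 133.4]), ([215, 214, 18, 18, 234], [223.7, 223.4])]
top [([252, 124, 20, 21, 293], [261.6, 134.3]), ([397, 182, 16, 20, 142], [402.3, 189.4]), ([36, 278, 27, 23, 478], [48.7, 288.9]), ([30, 314, 25, 22, 430], [41.5, 324.4])]
```

View pics/crop5.png

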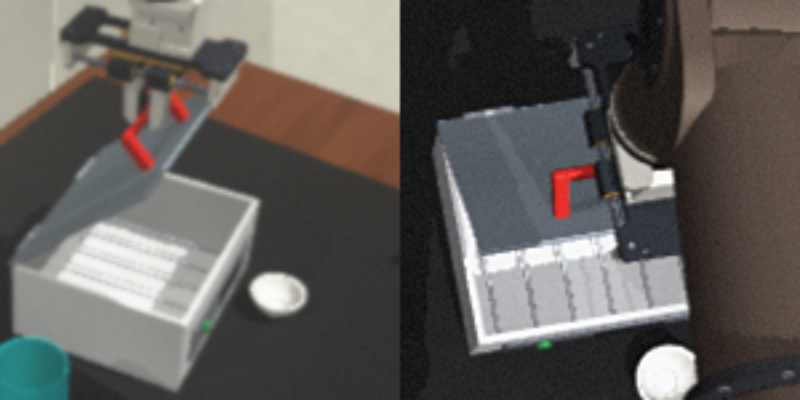

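The lid is open on the gripper and the dish is untouched; the bar's left end is at side (350,130) and top (402,186). About 16 N of radial load remains, so I'll ease the tool 2 mm away from the hinge and measure the lid angle.

```bash
python3 -m pendant '{"slide":[[0,-0.004,-0.006],[0,0,0],[0,0,0]],"dr":[[0,0,0],[0,0,0],[0,0,0]],"claw":[0,0,0]}' 30
python3 - <<'E'
from h import *
go((.4862,-.2254,.1411))
a=arm.get_image("side");b=arm.get_image("top")
a=a[100:200,290:390,::-1];b=b[150:250,340:440,::-1]
cv2.imwrite('pics/crop6.png',cv2.resize(np.hstack([a,b]),(800,400),interpolation=cv2.INTER_CUBIC))
E
```

```text
clock: 17.4
position: [0.5715, -0.2119, 0.2628]
ee_rot: [-2.041, -2.388, 0.001]
force: [-1.4, 0.3, -0.9]
width: 0.117
gripper_force: 30.0
t 17.4 pos [ 0.5715 -0.2119  0.2628] slide [-0.    -0.288  0.406] yaw_y 9.0 zt [-0.001 -0.    -1.   ] j [ 0.69  0.46 -0.63  1.52  0.28  1.25  0.18] F [-1.4  0.3 -0.9] w 0.117 30.0
```

View pics/crop6.png

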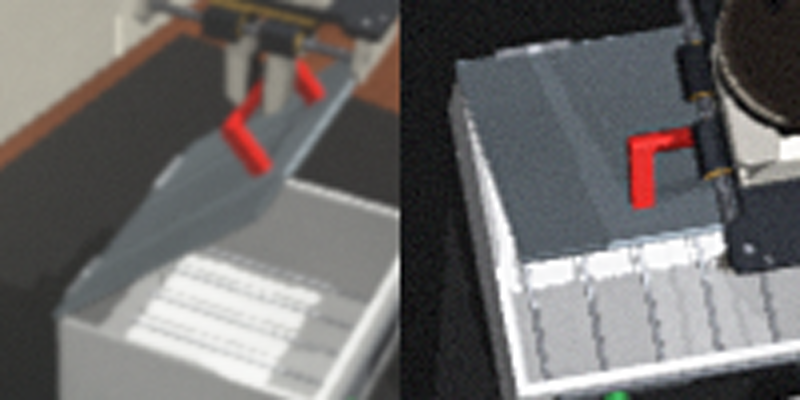

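The zoom shows the free-edge corner of the lid at side (354.5,153.7) and top (370.5,214.5), the bar end at side (347.8,130.8) and top (400.5,185.5), and the load now gone.

```bash
python3 - <<'E'
from h import *
ex=np.array([.987,.158,0])
H=np.array([.485,-.225,.157])+.19*ex; H[2]=.110
for nm,s,t,a0 in(("corner",(354.5,153.7),(370.5,214.5),np.degrees(np.arctan2(3,225))),("barend",(347.8,130.8),(400.5,185.5),np.degrees(np.arctan2(47,190)))):
    X,e=tri(s,t); d=X-H; r=-(d@ex); print(nm,X,e,"r",np.hypot(r,d[2]).round(3),"theta",(np.degrees(np.arctan2(d[2],r))-a0).round(1))
# from TCP: chord and grasp point
p0=np.array([.4862,-.2254,.1411]);p=arm.observe()["position"];print("chord theta",np.degrees(2*np.arcsin(np.linalg.norm(p-p0)/2/.1957)).round(2))
E
```

```text
corner [ 0.4963 -0.0907  0.2691] [1.7, 1.7] r 0.224 theta 44.5
barend [ 0.5619 -0.1598  0.28  ] [1.0, 1.0] r 0.199 theta 44.7
chord theta 44.82
```

```bash
python3 -m pendant '{"slide":[[0,0,0],[0,0,0],[0,0,0],[0,0,0],[0,0,0]],"dr":[[0,0,0],[0,0,0],[0,0,0],[0,0,0],[0,0,0]],"claw":[0,0,0,0,0]}' 30
python3 -c "
from h import *
go((.4862,-.2254,.1411)); print(arm.sign_off())"
```

```text
clock: 18.0
position: [0.5716, -0.2118, 0.2628]
ee_rot: [-2.041, -2.388, 0.0]
force: [-3.0, 0.5, -0.5]
width: 0.121
gripper_force: 30.0
t 18.0 pos [ 0.5716 -0.2118  0.2628] slide [-0.    -0.288  0.406] yaw_y 9.0 zt [-0. -0. -1.] j [ 0.69  0.46 -0.63  1.52  0.28  1.25  0.18] F [-3.   0.5 -0.5] w 0.121 30.0
the job is handed in; nothing more can be done
None
```

I scrubbed the beaker with two full 78 mm strokes, left the brush standing in it, and handed in at 18 s with the gripper holding the lid open at about 45° (measured 44.5–44.8°).

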